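Wedge a rocking stirrer until it stands firm

TASK

The white laboratory stirrer rocks because its front-left foot, under the orange pad, is too short. With the fingertips, slide the yellow wedge along the worktop, thin end first, under that foot until the stirrer no longer rocks, then prove it: press down firmly on the orange pad and see that the stirrer stays level. Do not lift the wedge or the stirrer, do not shove the stirrer from its place, leave the bottle, the tin and the battery alone, and finish clear of everything with the wedge left in place.

Things in the scene. Friction and masses are not known exactly. Their poses are not given: they have to be found in the camera images.
- stirrer: White low stirrer, 180 (x, front to back) x 220 mm (y), housing 22 to 64 mm above the worktop, round 124 mm grey disc on top; about 3 kg. Origin at worktop level under its centre; z up, -x is the front with the knob, +y its left. Four black rubber feet, 18 mm across, at x = +-70, y = +-90 mm; the front-left one (-70, +90) is 4 to 7.5 mm too short, differing each time but then fixed.
- press_pad: Round orange pad, 36 mm across, 4 mm high, fixed on the stirrer's top straight above the short foot; origin at its underside. The stirrer rests level on three feet; over about 3 to 4 N here tips it about the front-right and rear-left feet until the short foot lands, the pad sinking as much as the foot is short; released, it tips back. Test with about 10 N (at least 6).
- pad_top (a point): Centre of the top of the orange pad, 68 mm above the worktop while the stirrer is level.
- foot_point (a point): Point of the stirrer straight under the middle of the short foot, level with the soles of the good feet (on the worktop while the stirrer is level). Axes as the stirrer's; the wedge goes in along -y, from the left side.
- wedge: Yellow wedge, 60 mm wide (x), 124 mm long (y), 0.15 kg, loose on the worktop left of the stirrer, thin end (y = -62) towards the short foot. From there the slope rises evenly from 1.5 to 12.5 mm over 110 mm (1 in 10), then an upright heel 14 mm thick, 26 mm high, to be pushed on its back face (y = +62). Origin: centre of underside.
- wedge_tip (a point): Middle of the wedge's thin edge, on the worktop.
- heel_back (a point): Middle of the back face of the wedge's heel, 13 mm up.
- bottle: Amber bottle with black cap, 58 mm across, 130 mm high, a bystander; origin at its underside.
- tin: Round white tin, 62 mm across, 30 mm high, a bystander; origin at its underside.
- cell: Green and yellow battery standing upright, 15 mm across, 50 mm high, a bystander; origin at its underside.
Not all that is in view belongs to the job. Of the things like the wedge, leave any that is brown; of the rest the smaller one is meant.

How it is judged:
On the way:
1. the orange pad is pressed down with at least 6 N, the wedge under the short foot bears at least 2 N of the stirrer, and the stirrer stays level (within 0.014 rad) (contact force between the fingers and press_pad above 6 N and contact force between wedge and stirrer above 2 N and angle between stirrer's own z axis and vertical below 0.014 rad and y of wedge_tip in the frame of foot_point below -0.006 m), for 0.3 s.
At the end, for the whole second after the job is handed in: The wedge lies flat under the short foot, its thin edge at least 6 mm (and under 90 mm) past the foot's middle and within 30 mm sideways; the stirrer is level within 0.014 rad, within 25 mm of its first place; both at rest (angle between stirrer's own z axis and vertical below 0.014 rad and y of wedge_tip in the frame of foot_point between -0.09 and -0.006 m and x of wedge_tip in the frame of foot_point between -0.03 and 0.03 m and angle between wedge's own z axis and vertical below 0.03 rad and linear speed of each of stirrer, wedge below 0.01 m/s and distance of stirrer from where it was at the start of the episode below 0.025 m); the robot touches nothing.
It fails at once if the wedge is lifted (over 12 mm) (height (world z) of wedge above 0.012 m).
It fails at once if the stirrer is lifted (over 12 mm) (height (world z) of stirrer above 0.012 m).
It fails at once if the stirrer is shoved more than 25 mm (distance of stirrer from where it was at the start of the episode above 0.025 m).
It fails at once if a bystander is moved more than 20 mm (distance of any of bottle, tin, cell from where it was at the start of the episode above 0.02 m).
It also fails if it takes over 61 s, if anything falls off the work surface, if the arm or the gripper's body presses on something with over 40 N, if the wrist force passes 120 N, or if a joint passes its speed limit or range.

ROBOT

A 6-joint arm with a two-finger parallel gripper is mounted at the origin on a cart in front of the work surface, level with it; the furniture and walls round the work are solid. World frame = base frame: x ahead of the robot, y to its left, z up, the work surface at z = 0. Lengths are in m, angles in rad, forces in N, time in s.
With the tool pointing down it reaches from about 0.3 to 0.875 m from the base axis. Payload 6.4 kg.
Tool frame: the origin (TCP) lies midway between the tips of the shut fingers; the grasp point (between the pads) lies 19 mm behind it (ctrl.hold_point_z is the distance from the TCP to the grasp point, in m); z points along the fingers, y is the line along which they close (so a half turn about z gives the same grasp; the last joint's range is limited). The gripper opens to 85 mm and grips with 20 to 120 N. Pads are 22 mm wide; open, the fingers measure 114 mm over their backs; the gripper's body (76 mm by 85 mm) begins 54 mm behind the grasp point. The pads swing forward as they close: fully open they stand 13 mm farther back than shut.
Start: joints at [-1.447, 0.181, 1.607, -0, 1.354, -0.206], TCP at [0.186, -0.544, 0.231] pointing down, gripper open.
Joint ranges: [-2.99, 2.99], [-0.89, 2.07], [0.3, 2.58], [-1.14, 4.28], [0, 2.63], [-3.12, 3.12]. Speed limits (rad/s): [2.57, 2.57, 3.01, 3.14, 3.14, 3.14].

INTERFACE

Orientations are given as a unit quaternion [w, x, y, z].
In Python, from bench import ctrl gives the robot as it stands.
- The arm moves only by the tool carry_out, never from a script. Its argument "plan" is text: rows parted by semicolons, each of 6 numbers parted by spaces: the shift along the tool's x, y, z as a fraction of full scale, then the turn, a rotation vector about the tool's x, y, z as a fraction of full scale. A call has exactly 8 rows; each row shifts and turns the commanded pose from where the row before left it, along the tool's axes as they then stand; what a row does not reach is not made up. Full scale, the value 1, is 40 mm for a shift and 0.1 rad for a turn. A row lasts 1/12 s, in which the tool goes at most 41.7 mm and 7.16 degrees, less where a joint would pass 70% of its speed; a pose out of reach is approached as far as the arm can. A call with a number of a shift or a turn outside -1 to 1 is refused whole. A call with a gripper value outside its range is refused whole. "claw" is the gripper's target within -1 to 1 (shut at 1, half-way at 0, fully open at -1), set as the call begins (left out, the last holds). The fingers move at their own pace and stop on an object; the grip force is fixed at half the most. Time passes only in rows, so rows that do not move let the fingers close, or fill a call up. It gives the time, the measured TCP pose, the force, the opening and the grip force at its end, in the units of the state.
- ctrl.get_obs(): the state, without advancing time (a new reading comes with each control period).
- ctrl.camera(name): name is "side" or "top"; returns a dict with "pixels" (400x640x3 uint8, red, green, blue), "mtx" (3x3 intrinsics, pixels), "R" (3x3) and "t" (3): a world point X has camera coordinates R X + t. Camera axes: x right, y down, z forward; pixel columns grow to the right and rows downward; lengths in m; the calibration is good to about 2 mm. A picture is of the moment at which its call begins. There is no depth.
- ctrl.hand_in(): hands the job in; it is judged then, once.
The state is a dict: "time_s": time; "q": joint angles; "dq": joint speeds; "joint_efforts": joint torques, N m; "eef_pos": TCP position; "eef_rot": TCP orientation; "wrist_force": force on the tool from outside, world axes, zero at the start; "torque": the same for the moment, N m; "opening": opening from 0.0 (shut) to 1.0 (fully open); "grasp_force": force on a finger pad.
Only numpy, scipy, OpenCV 4.12 (cv2) and the standard library are available. Lean on these libraries where they do the work, as an engineer would, in place of code of your own. Each camera call takes 0.05 s, during which the arm holds its last target. There are 200 camera calls.

## Working session

There is one attempt and no reset: what is moved stays moved. The work goes in short steps, Python scripts to look and compute and a tool call to move; the robot and the scene stay as the last step left them, time stands still between calls to the robot, and variables do not carry over. Pictures are saved under pics/ and viewed, at most 10 in all, crops included, and the job is handed in when it is done.

Besides the shell and the picture viewer there is one more tool, called after "Request:" in YAML: its name, and indented under it one key for each argument. carry_out: Moves the arm, as the interface text tells. Shift numbers are shares of 40 mm and turn numbers shares of 0.1 rad, none past 1 either way. Its arguments: {"type":"object","properties":{"plan":{"type":"string"},"claw":{"type":"number"}},"required":["plan"]}

```bash
mkdir -p pics
cat > h.py <<'E'
import numpy as np, cv2
from bench import ctrl
def ray(c,u,v,z):
    d=np.linalg.inv(c["mtx"])@[u,v,1]; R=np.array(c["R"]); o=-R.T@c["t"]; d=R.T@d
    return o+d*(z-o[2])/d[2]
def proj(c,X):
    p=np.array(c["mtx"])@(np.array(c["R"])@X+c["t"]); return p[:2]/p[2]
E
python3 - <<'E'
from h import *
import pickle
o={}
for n in("top","side"):
    c=ctrl.camera(n); o[n]=c; cv2.imwrite(f"pics/{n}0.png",c["pixels"][:,:,::-1]); print(n,-np.array(c["R"]).T@c["t"])
pickle.dump(o,open("c0.pkl","wb")); s=ctrl.get_obs(); print(s["time_s"],s["eef_pos"],s["eef_rot"],s["opening"])
E
```

```text
top [0.32278198 0.01903046 1.46587247]
side [0.33794298 1.18810008 0.69881209]
0.1 [ 0.18615549 -0.5435158   0.23047228] [-7.80084692e-04  9.86438898e-01  1.64127060e-01  2.24284502e-05] 0.9981917816650862
```

View pics/top0.png

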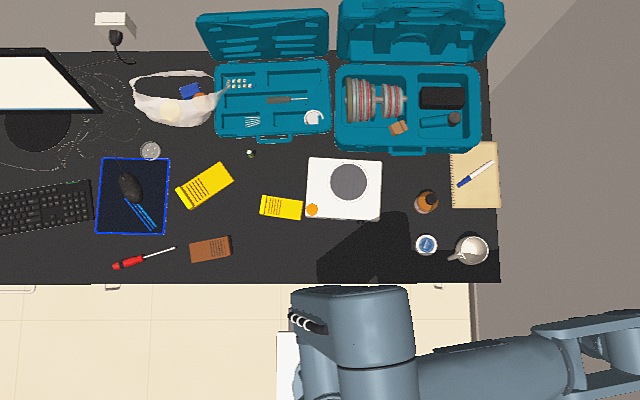

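View pics/side0.png

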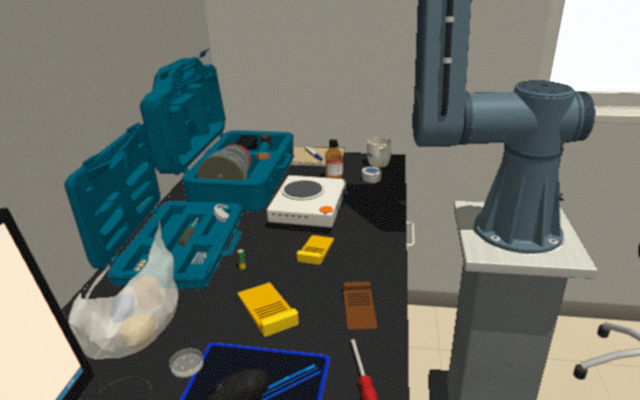

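Three things look like the wedge in the top view: large yellow (203,185), small yellow (281,207) and brown (211,249). The brown one is excluded, and of the two yellow ones the smaller fits, at (281,207). It lies just left of the orange pad at (312,210). I'll confirm this in a crop and measure.

```bash
cat > meas.py <<'E'
from h import *
def blobs(c,name):
    hsv=cv2.cvtColor(c["pixels"],cv2.COLOR_RGB2HSV)
    lo,hi={"yellow":((22,150,90),(34,255,255)),"orange":((8,180,150),(19,255,255))}[name]
    m=cv2.inRange(hsv,lo,hi); m=cv2.morphologyEx(m,cv2.MORPH_CLOSE,np.ones((5,5)))
    return m,[k for k in cv2.findContours(m,0,1)[0] if cv2.contourArea(k)>50]
E
python3 - <<'E'
from meas import *
import pickle
o=pickle.load(open("c0.pkl","rb")); c=o["top"]
im=c["pixels"][145:275,160:400,::-1]; cv2.imwrite("pics/crop0.png",cv2.resize(im,None,fx=3.3,fy=3.3,interpolation=2))
for n,z in(("orange",.068),("yellow",0.0)):
    for k in blobs(c,n)[1]:
        b=cv2.minAreaRect(k); print(n,cv2.contourArea(k),np.round(b[0],1))
        for p in cv2.boxPoints(b): print("  ",np.round(p,1),ray(c,*p,z).round(4),ray(c,*p,.026).round(4)[:2])
        print("  centre",ray(c,*b[0],z).round(4))
g=cv2.inRange(c["pixels"],(190,190,190),(255,255,255)); 
for k in cv2.findContours(g,0,1)[0]:
    b=cv2.minAreaRect(k)
    if cv2.contourArea(k)>2000 and 300<b[0][0]<390 and b[0][1]<230:
        print("stirrer",b)
        for p in cv2.boxPoints(b): print("  ",np.round(p,1),ray(c,*p,.064).round(4))
for k in blobs(o["side"],"orange")[1]:
    m=cv2.minAreaRect(k)[0]; print("side orange",m,ray(o["side"],*m,.068))
E
```

```text
orange 85.5 [310.3 207.5]
   [301.5 205.4] [0.518  0.0818 0.068 ] [0.5238 0.0837]
   [309.4 198.5] [0.5384 0.0586 0.068 ] [0.5449 0.0598]
   [319.1 209.5] [0.5056 0.0303 0.068 ] [0.5111 0.0306]
   [311.2 216.5] [0.4853 0.0535 0.068 ] [0.4901 0.0545]
  centre [0.5118 0.056  0.068 ]
orange 131.5 [274.2 206.2]
   [267.2 212.2] [0.4983 0.1824 0.068 ] [0.5036 0.1873]
   [270. 198.] [0.5404 0.1746 0.068 ] [0.547  0.1793]
   [281.2 200.2] [0.5336 0.1417 0.068 ] [0.54   0.1454]
   [278.3 214.5] [0.4916 0.1496 0.068 ] [0.4966 0.1536]
  centre [0.5159 0.1621 0.068 ]
orange 96.0 [423.4 203.6]
   [414.5 200.9] [ 0.53   -0.2496  0.068 ] [ 0.5362 -0.2576]
   [421.8 194.5] [ 0.5489 -0.2716  0.068 ] [ 0.5556 -0.2803]
   [432.2 206.3] [ 0.5137 -0.3005  0.068 ] [ 0.5194 -0.3101]
   [424.9 212.7] [ 0.495  -0.2785  0.068 ] [ 0.5002 -0.2875]
  centre [ 0.5218 -0.2751  0.068 ]
orange 147.0 [195.3 188.8]
   [182. 185.] [0.5805 0.4359 0.068 ] [0.5882 0.4484]
   [197. 175.] [0.6105 0.3925 0.068 ] [0.6191 0.4037]
   [208.7 192.5] [0.5575 0.3559 0.068 ] [0.5646 0.366 ]
   [193.7 202.5] [0.5279 0.3991 0.068 ] [
[... 184 characters left out ...]
]
   [302.2 200.6] [0.5426 0.0827 0.    ] [0.5387 0.0816]
   [299.2 219.9] [0.4828 0.0917 0.    ] [0.48   0.0904]
  centre [0.5225 0.1498 0.    ]
yellow 1238.5 [204. 185.]
   [174.2 188.8] [0.581  0.4798 0.    ] [0.5764 0.4716]
   [219. 159.] [0.6752 0.3435 0.    ] [0.6689 0.3378]
   [233.8 181.2] [0.6044 0.2955 0.    ] [0.5994 0.2906]
   [189. 211.] [0.5116 0.4311 0.    ] [0.5082 0.4238]
  centre [0.5927 0.3877 0.    ]
stirrer ((343.2557373046875, 188.53065490722656), (73.71322631835938, 59.285160064697266), 3.4682295322418213)
   [304.7 215.9] [0.4875 0.0726 0.064 ]
   [308.3 156.7] [0.6655 0.0622 0.064 ]
   [381.8 161.2] [ 0.6507 -0.1572  0.064 ]
   [378.3 220.3] [ 0.4736 -0.1425  0.064 ]
```

View pics/crop0.png

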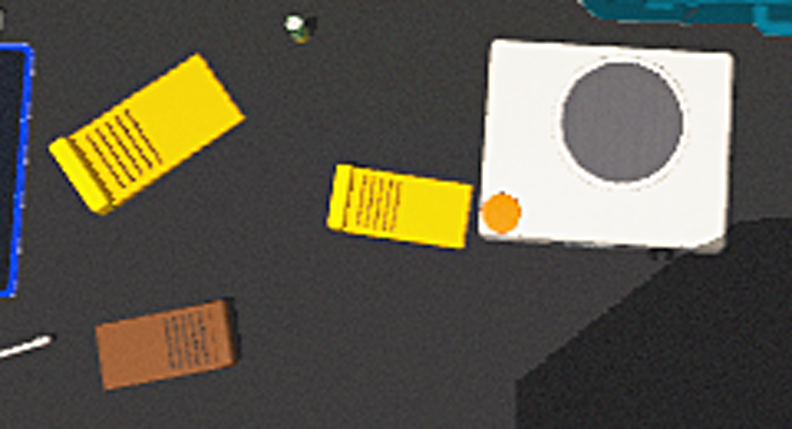

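The crop confirms it: the small yellow wedge spans px (258–302, 194–220) in the top view. Its thin edge faces the foot under the orange pad at (312,209), and its heel is on the left. World estimates:
- **Foot:** (0.505, 0.052)
- **Stirrer yaw:** about -0.06
- **Wedge tip:** (0.513, 0.087)
- **Heel back:** (0.529, 0.209)
- **Wedge yaw:** about -0.14

I'll push with the fingers part open, which gives two contact points on the heel.

Request:
carry_out:
  plan: "0.6 -0.66 0 0 0 0;0.6 -0.66 0 0 0 0;0.6 -0.66 0 0 0 0;0.6 -0.66 0 0 0 0;0.6 -0.66 0 0 0 0;0.6 -0.66 0 0 0 0;0.6 -0.66 0 0 0 0;0.6 -0.66 0 0 0 0"
  claw: 0.4

```text
time_s: 0.77
eef_pos: [0.2996, -0.2802, 0.231]
eef_rot: [-0.0, 0.986, 0.164, -0.0]
wrist_force: [0.6, 0.6, 0.0]
opening: 0.304
grasp_force: 0.0
```

Request:
carry_out:
  plan: "0.6 -0.66 0 0 0 0;0.6 -0.66 0 0 0 0;0.6 -0.66 0 0 0 0;0.6 -0.66 0 0 0 0;0.6 -0.66 0 0 0 0;0.6 -0.66 0 0 0 0;0.6 -0.66 0 0 0 0;0.6 -0.66 0 0 0 0"

```text
time_s: 1.43
eef_pos: [0.4129, -0.0181, 0.2312]
eef_rot: [0.0, 0.986, 0.164, 0.0]
wrist_force: [1.4, -0.4, -0.1]
opening: 0.305
grasp_force: 0.0
```

Request:
carry_out:
  plan: "0.6 -0.66 0 0 0 0;0.6 -0.66 0 0 0 0;0.6 -0.66 0 0 0 0;0.6 -0.66 0 0 0 0;0.6 -0.66 0 0 0 0;0.6 -0.66 0 0 0 0;0.6 -0.66 0 0 0 0;0.6 -0.66 0 0 0 0"

```text
time_s: 2.1
eef_pos: [0.526, 0.2438, 0.2307]
eef_rot: [0.0, 0.986, 0.164, -0.0]
wrist_force: [0.2, -0.3, 0.7]
opening: 0.302
grasp_force: 0.0
```

Request:
carry_out:
  plan: "0 0 0 0 0 -1;0 0 0 0 0 -1;0 0 0 0 0 -1;0 0 0 0 0 -1;0 0 0 0 0 -1;0 0 0 0 0 -1;0 0 0 0 0 -1;0 0 0 0 0 0"

```text
time_s: 2.77
eef_pos: [0.5257, 0.2419, 0.2308]
eef_rot: [-0.0, 0.869, 0.494, -0.0]
wrist_force: [1.0, -0.1, 0.1]
opening: 0.298
grasp_force: 0.0
```

Request:
carry_out:
  plan: "0 0 0 0 0 -1;0 0 0 0 0 -1;0 0 0 0 0 -1;0 0 0 0 0 -1;0 0 0 0 0 0;0 0 0 0 0 0;0 0 0 0 0 0;0 0 0 0 0 0"

```text
time_s: 3.43
eef_pos: [0.5259, 0.2419, 0.2312]
eef_rot: [-0.0, 0.756, 0.654, -0.0]
wrist_force: [-0.5, 0.7, -0.3]
opening: 0.299
grasp_force: 0.0
```

Request:
carry_out:
  plan: "0.25 0.18 0 0 0 0;0 0 0.9 0 0 0;0 0 0.9 0 0 0;0 0 0.9 0 0 0;0 0 0.9 0 0 0;0 0 0.9 0 0 0;0 0 0.6 0 0 0;0 0 0.4 0 0 0"

```text
time_s: 4.1
eef_pos: [0.5323, 0.2503, 0.0077]
eef_rot: [-0.001, 0.756, 0.655, -0.002]
wrist_force: [-0.0, -0.1, -0.3]
opening: 0.3
grasp_force: 0.0
```

Run:
```python
from h import *
c=ctrl.camera("top"); s=ctrl.camera("side")
a=cv2.resize(c["pixels"][170:250,220:340,::-1],None,fx=5,fy=5); b=cv2.resize(s["pixels"][140:300,240:400,::-1],(400,400))
cv2.imwrite("pics/a1.png",np.hstack([cv2.resize(a,(400,267)),b[:267]])[:, :800])
print(ctrl.get_obs()["eef_pos"],ctrl.get_obs()["wrist_force"])
```

```text
[0.53162351 0.25007144 0.00776058] [ 0.32682712 -0.10825343  0.44380398]
```

View pics/a1.png

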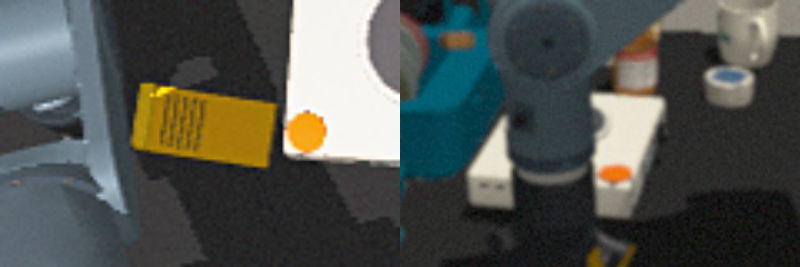

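The left half (top crop) shows the hand just behind the heel, with the wedge undisturbed. The right half (side crop) shows the arm clear of the stirrer. Next I push along the wedge's axis.

Request:
carry_out:
  plan: "-0.15 0 0 0 0 0;-0.15 0 0 0 0 0;-0.15 0 0 0 0 0;-0.15 0 0 0 0 0;-0.1 0 0 0 0 0;-0.1 0 0 0 0 0;-0.1 0 0 0 0 0;-0.1 0 0 0 0 0"

```text
time_s: 4.87
eef_pos: [0.5292, 0.2111, 0.0118]
eef_rot: [0.0, 0.755, 0.655, 0.001]
wrist_force: [0.6, 1.2, 0.6]
opening: 0.296
grasp_force: 0.7
```

Request:
carry_out:
  plan: "-0.08 0 0 0 0 0;-0.08 0 0 0 0 0;-0.08 0 0 0 0 0;-0.08 0 0 0 0 0;-0.08 0 0 0 0 0;-0.08 0 0 0 0 0;-0.08 0 0 0 0 0;-0.08 0 0 0 0 0"

```text
time_s: 5.53
eef_pos: [0.5252, 0.1856, 0.0112]
eef_rot: [-0.0, 0.755, 0.656, -0.0]
wrist_force: [-0.8, 1.3, 0.6]
opening: 0.3
grasp_force: 0.6
```

```bash
cat > w.py <<'E'
from meas import *
import sys
c=ctrl.camera("top"); s=ctrl.camera("side"); q=ctrl.get_obs(); print(q["eef_pos"],q["wrist_force"])
a=cv2.resize(c["pixels"][165:250,240:360,::-1],(400,283)); b=cv2.resize(s["pixels"][160:273,240:400,::-1],(400,283))
cv2.imwrite(f"pics/{sys.argv[1]}.png",np.hstack([a,b]))
E
python3 w.py a2
```

```text
[0.52504166 0.18526375 0.01109416] [ 0.78092611 -0.55252735  0.61529637]
```

View pics/a2.png

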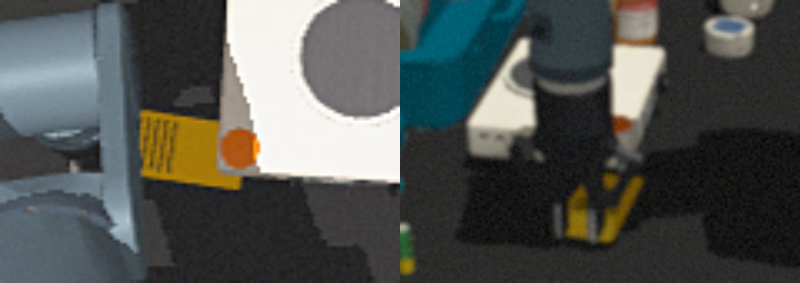

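The left half shows the thin edge now under the stirrer's corner, with the wedge's front corner at about (240,188) in the crop. The right half shows both fingers on the heel. I'll continue in small pushes and watch the force.

Request:
carry_out:
  plan: "-0.05 0 0 0 0 0;-0.05 0 0 0 0 0;-0.05 0 0 0 0 0;-0.05 0 0 0 0 0;-0.05 0 0 0 0 0;-0.05 0 0 0 0 0;-0.05 0 0 0 0 0;-0.05 0 0 0 0 0"

```text
time_s: 6.3
eef_pos: [0.523, 0.1699, 0.0113]
eef_rot: [-0.0, 0.755, 0.656, -0.0]
wrist_force: [0.4, 0.4, -0.7]
opening: 0.301
grasp_force: 0.3
```

Request:
carry_out:
  plan: "-0.03 0 0 0 0 0;-0.03 0 0 0 0 0;-0.03 0 0 0 0 0;-0.03 0 0 0 0 0;-0.03 0 0 0 0 0;-0.03 0 0 0 0 0;-0.03 0 0 0 0 0;-0.03 0 0 0 0 0"

```text
time_s: 6.97
eef_pos: [0.5217, 0.1605, 0.0113]
eef_rot: [0.0, 0.755, 0.656, 0.0]
wrist_force: [0.8, 0.8, -0.5]
opening: 0.3
grasp_force: 0.3
```

Request:
carry_out:
  plan: "-0.02 0 0 0 0 0;-0.02 0 0 0 0 0;-0.02 0 0 0 0 0;-0.02 0 0 0 0 0;-0.02 0 0 0 0 0;-0.02 0 0 0 0 0;-0.02 0 0 0 0 0;-0.02 0 0 0 0 0"

```text
time_s: 7.63
eef_pos: [0.5208, 0.1542, 0.0113]
eef_rot: [-0.0, 0.755, 0.656, -0.0]
wrist_force: [-0.2, 1.1, -0.3]
opening: 0.299
grasp_force: 0.4
```

Request:
carry_out:
  plan: "-0.02 0 0 0 0 0;-0.02 0 0 0 0 0;-0.02 0 0 0 0 0;-0.02 0 0 0 0 0;-0.02 0 0 0 0 0;-0.02 0 0 0 0 0;-0.02 0 0 0 0 0;-0.02 0 0 0 0 0"

```text
time_s: 8.3
eef_pos: [0.5199, 0.1478, 0.0113]
eef_rot: [0.0, 0.755, 0.656, 0.0]
wrist_force: [-0.2, 0.7, -1.3]
opening: 0.298
grasp_force: 0.5
```

Request:
carry_out:
  plan: "-0.02 0 0 0 0 0;-0.02 0 0 0 0 0;-0.02 0 0 0 0 0;-0.02 0 0 0 0 0;-0.02 0 0 0 0 0;-0.02 0 0 0 0 0;0 0 0 0 0 0;0 0 0 0 0 0"

```text
time_s: 8.97
eef_pos: [0.5194, 0.1442, 0.0113]
eef_rot: [-0.0, 0.755, 0.655, 0.001]
wrist_force: [0.7, 7.5, -1.3]
opening: 0.299
grasp_force: 3.7
```

Resistance has jumped to 7.5 N, so the foot is on the slope. I'll press in slightly more.

Request:
carry_out:
  plan: "-0.02 0 0 0 0 0;-0.02 0 0 0 0 0;-0.02 0 0 0 0 0;0 0 0 0 0 0;0 0 0 0 0 0;0 0 0 0 0 0;0 0 0 0 0 0;0 0 0 0 0 0"

```text
time_s: 9.63
eef_pos: [0.5189, 0.1424, 0.0114]
eef_rot: [-0.001, 0.755, 0.655, 0.001]
wrist_force: [1.1, 10.2, -1.3]
opening: 0.301
grasp_force: 5.0
```

Request:
carry_out:
  plan: "0.1 0 0 0 0 0;0.4 0 0 0 0 0;0.6 0 0 0 0 0;0 0 -0.8 0 0 0;0 0 -0.8 0 0 0;0 0 -0.8 0 0 0;0 0 -0.8 0 0 0;0 0 0 0 0 0"
  claw: 1

```text
time_s: 10.3
eef_pos: [0.5295, 0.1846, 0.1464]
eef_rot: [0.004, 0.755, 0.656, 0.004]
wrist_force: [1.0, -0.6, -0.4]
opening: -0.001
grasp_force: 0.0
```

Request:
carry_out:
  plan: "0.9 0 0 0 0 0;0.9 0 0 0 0 0;0.9 0 0 0 0 0;0 0 0 0 0 0;0 0 0 0 0 0;0 0 0 0 0 0;0 0 0 0 0 0;0 0 0 0 0 0"

```text
time_s: 10.97
eef_pos: [0.5403, 0.29, 0.1392]
eef_rot: [0.0, 0.756, 0.655, -0.0]
wrist_force: [-0.1, -0.2, -0.7]
opening: -0.002
grasp_force: 0.0
```

```bash
python3 w.py a3
python3 - <<'E'
from meas import *
c=ctrl.camera("top")
h=cv2.cvtColor(c["pixels"],cv2.COLOR_RGB2HSV)
m=cv2.inRange(h,(8,190,120),(21,255,255)); m[:, :290]=0; m[:,335:]=0; m[:190]=0;m[225:]=0
v,u=np.nonzero(m); print(len(u),u.mean(),v.mean(),ray(c,u.mean(),v.mean(),.068))
m,ks=blobs(c,"yellow")
for k in ks:
    b=cv2.minAreaRect(k)
    if 240<b[0][0]<320: print(b,[ray(c,*p,.026).round(4)[:2] for p in cv2.boxPoints(b)])
print(ctrl.get_obs()["eef_pos"],ctrl.get_obs()["opening"])
E
```

```text
[0.54042701 0.29022627 0.13934513] [0.43189553 0.03899271 0.49042268]
203 306.7241379310345 211.39901477832512 [0.50026973 0.06649983 0.068     ]
((306.1199951171875, 210.66000366210938), (40.870765686035156, 20.22325325012207), 8.130102157592773) [array([0.4865, 0.1349]), array([0.5475, 0.1268]), array([0.5293, 0.0043]), array([0.4686, 0.0133])]
[0.54044643 0.29035965 0.13936869] -0.0030043325340315184
```

View pics/a3.png

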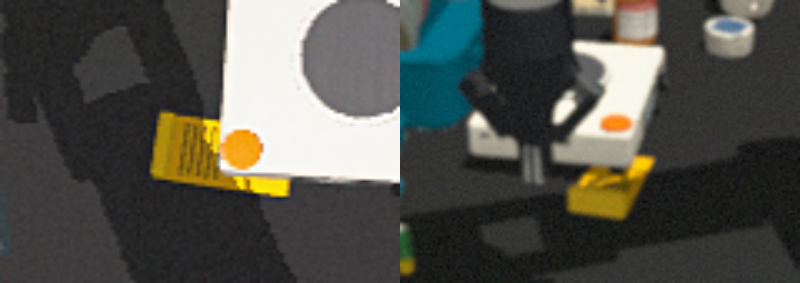

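The left half shows the wedge deep under the corner, heel at crop (155–205, 115–185), with the pad at crop (241,150). That is px (312.3, 210), or about (0.5045, 0.050) in the world. The thin edge works out about 43 mm past the foot's middle and 6 mm sideways. Next I press on the pad.

Request:
carry_out:
  plan: "-0.76 0 0 0 0 0;-0.76 0 0 0 0 0;-0.76 0 0 0 0 0;-0.76 0 0 0 0 0;-0.76 0 0 0 0 0;-0.76 0 0 0 0 0;-0.76 0 0 0 0 0;-0.76 0 0 0 0 0"

```text
time_s: 11.78
eef_pos: [0.5057, 0.0487, 0.1396]
eef_rot: [0.0, 0.755, 0.655, 0.0]
wrist_force: [0.8, -0.6, 0.0]
opening: 0.003
grasp_force: 0.0
```

Request:
carry_out:
  plan: "0 0 0.4 0 0 0;0 0 0.4 0 0 0;0 0 0.3 0 0 0;0 0 0.2 0 0 0;0 0 0.2 0 0 0;0 0 0.1 0 0 0;0 0 0 0 0 0;0 0 0 0 0 0"

```text
time_s: 12.45
eef_pos: [0.5063, 0.0506, 0.0755]
eef_rot: [0.0, 0.755, 0.656, 0.0]
wrist_force: [0.0, 0.2, 0.7]
opening: 0.002
grasp_force: 0.0
```

Request:
carry_out:
  plan: "0 0 0.05 0 0 0;0 0 0.05 0 0 0;0 0 0.04 0 0 0;0 0 0.03 0 0 0;0 0 0.02 0 0 0;0 0 0 0 0 0;0 0 0 0 0 0;0 0 0 0 0 0"

```text
time_s: 13.12
eef_pos: [0.5061, 0.0505, 0.0681]
eef_rot: [-0.0, 0.755, 0.656, 0.0]
wrist_force: [-2.1, 0.7, 5.3]
opening: 0.001
grasp_force: 2.8
```

Request:
carry_out:
  plan: "0 0 0.02 0 0 0;0 0 0.02 0 0 0;0 0 0 0 0 0;0 0 0 0 0 0;0 0 0 0 0 0;0 0 0 0 0 0;0 0 0 0 0 0;0 0 0 0 0 0"

```text
time_s: 13.78
eef_pos: [0.5062, 0.0505, 0.0679]
eef_rot: [0.0, 0.755, 0.656, -0.0]
wrist_force: [-8.2, 1.3, 19.4]
opening: 0.003
grasp_force: 9.9
```

The pad took 19 N and sank only 0.2 mm, so the stirrer doesn't rock. I'll ease to about 10–12 N, hold, then lift away.

Request:
carry_out:
  plan: "0 0 -0.01 0 0 0;0 0 0 0 0 0;0 0 0 0 0 0;0 0 0 0 0 0;0 0 0 0 0 0;0 0 0 0 0 0;0 0 0 0 0 0;0 0 0 0 0 0"

```text
time_s: 14.45
eef_pos: [0.5062, 0.0505, 0.0679]
eef_rot: [0.0, 0.755, 0.656, -0.0]
wrist_force: [-6.9, 1.3, 15.6]
opening: 0.003
grasp_force: 8.1
```

Request:
carry_out:
  plan: "0 0 -0.05 0 0 0;0 0 -0.2 0 0 0;0 0 -0.6 0 0 0;0 0 -0.8 0 0 0;0 0 -0.8 0 0 0;0 0 -0.8 0 0 0;0 0 0 0 0 0;0 0 0 0 0 0"

```text
time_s: 15.12
eef_pos: [0.5077, 0.0503, 0.199]
eef_rot: [0.002, 0.755, 0.656, 0.002]
wrist_force: [-0.5, 0.2, -0.7]
opening: -0.004
grasp_force: 0.0
```

Request:
carry_out:
  plan: "0.9 0 0 0 0 0;0.9 0 0 0 0 0;0.9 0 0 0 0 0;0.9 0 0 0 0 0;0.9 0 0 0 0 0;0.9 0 0 0 0 0;0 0 0 0 0 0;0 0 0 0 0 0"

```text
time_s: 15.78
eef_pos: [0.5351, 0.2658, 0.1942]
eef_rot: [-0.001, 0.754, 0.657, -0.002]
wrist_force: [-0.1, -0.9, -1.0]
opening: 0.0
grasp_force: 0.0
```

```bash
python3 w.py a4
```

```text
[0.53550855 0.26373209 0.19482347] [-0.30049892 -0.0171333  -0.8330801 ]
```

View pics/a4.png

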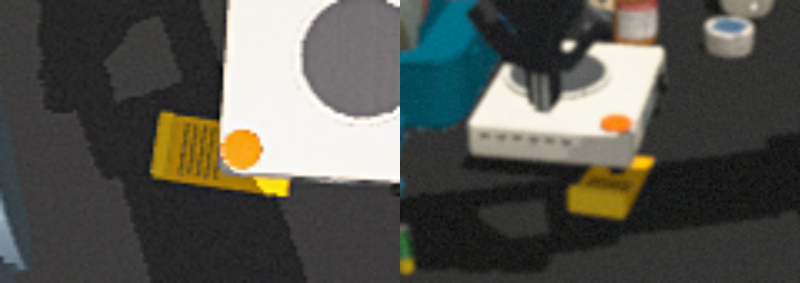

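The wedge and stirrer are unchanged: heel at crop (155–205, 115–190), pad at (241,150). The arm is clear, so I'm handing in.

```bash
python3 -c "
from bench import ctrl; print(ctrl.hand_in())"
```

```text
the job is handed in; nothing more can be done
None
```

I slid the small yellow wedge under the short foot until it bore load. The orange pad then sank only about 0.2 mm under a press of about 16–19 N, above the suggested 10 N. The arm ended clear, and I handed the job in at about 16 s; no verdict was returned.

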